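# Gauge the opening of a bench clamp with a taper feeler

## Robot

A 7-joint arm with a two-finger parallel gripper is mounted at the origin on a cart in front of the work surface, level with it; the furniture and walls round the work are solid. World frame = base frame: x ahead of the robot, y to its left, z up, the work surface at z = 0. Lengths are in m, angles in rad, forces in N, time in s.
With the tool pointing down it reaches from about 0.4 to 0.85 m from the base axis. Payload 10.4 kg.
Tool frame: the origin (TCP) lies at the very end of the fingers, on their centre line; the grasp point (between the pads) lies 19 mm behind it; x points along the fingers, z is the direction in which the jaws open and shut, and the axes are right-handed (so a half turn about x gives the same grasp; the last joint's range is limited). The gripper opens to 85 mm and grips with 20 to 120 N. Pads are 22 mm wide; open, the fingers measure 114 mm over their backs; the gripper's body (76 mm by 85 mm) begins 54 mm behind the grasp point. The pads swing forward as they close: fully open they stand 13 mm farther back than shut.
Start: joints at [1.267, 0.332, -0.065, 1.46, 0.022, 1.35, -0.088], TCP at [0.173, -0.601, 0.231] pointing down, gripper open.
Joint ranges: [-2.6, 2.6], [-0.5, 2.12], [-1.47, 1.34], [0.16, 2.42], [-1.27, 4.41], [0.06, 2.06], [-2.6, 2.6]. Speed limits (rad/s): [2.22, 2.22, 2.79, 2.79, 3.14, 3.14, 3.14].

## Interface

Orientations are given as a unit quaternion [x, y, z, w].
In Python, from workcell import readout, camera, manip gives the robot as it stands.
- The arm moves only by the shell command python3 -m inch 'ROWS' [FORCE]. ROWS is JSON, a list of rows, each a list of 3 entries, a list of its own where there are three numbers: the turn, a rotation vector about the tool's x, y, z in degrees, then the shift along the tool's x, y, z in mm, then the closure, from 0 (fully open) to 1 (shut). In form: [[[wx, wy, wz], [dx, dy, dz], hand], ...]. A call has 1 to 10 rows; each row is the pose to reach, as a shift and turn from the pose measured when the call began, along the tool's axes at that moment; what a row does not reach only later rows make up. A row lasts 1/8 s, in which the tool goes at most 62.5 mm and 10.7 degrees, less where a joint would pass 70% of its speed; a pose out of reach is approached as far as the arm can. A call with a gripper value outside its range is refused whole. The fingers move at their own pace and stop on an object; FORCE is the grip in N (left out, the last holds). Time passes only in rows, so rows that repeat a pose let the fingers close. It gives the time, the measured TCP pose, the force and the opening at its end, in the units of the state.
- readout.get_obs(): the state, without advancing time (a new reading comes with each control period).
- camera(name): name is "scene" or "side" or "wrist"; returns a dict with "pixels" (420x560x3 uint8, red, green, blue), "range_z" (420x560 float32, m along the optical axis (not along the pixel's ray), 0 where there is no reading), "intrinsics" (3x3 intrinsics, pixels), "extrinsics" (4x4, takes a point from world to camera coordinates); the wrist camera has in their place "T_tool_cam" (4x4, takes a point from camera to tool coordinates, whose origin is the TCP and whose axes are the tool frame's). Camera axes: x right, y down, z forward; pixel columns grow to the right and rows downward; lengths in m; the calibration is good to about 2 mm. A picture is of the moment at which its call begins: read the wrist's pose just before it.
- manip.hand_in(): hands the job in, once; it reports no verdict.
The state is a dict: "clock": time; "joint_pos": joint angles; "joint_velocities": joint speeds; "tau": joint torques, N m; "position": TCP position; "ee_rot": TCP orientation; "ft_force": force on the tool from outside, world axes, zero at the start; "torque": the same for the moment, N m; "grip_width": opening from 0.0 (shut) to 1.0 (fully open).
Only numpy, scipy, OpenCV 4.12 (cv2) and the standard library are available. Lean on these libraries where they do the work, as an engineer would, in place of code of your own. Each camera call takes 0.05 s, during which the arm holds its last target.

## Task

Measure how far the small bench clamp is open: take the taper gauge by its handle and slide it, narrow end first, along the worktop into the gap between the clamp's jaws until it drags snugly on both jaws. Do not force it: a push of about 5 N is snug enough. Let go and leave it standing upright in the gap, held snug, and leave the other things on the bench alone.

Things in the scene. Friction and masses are not known exactly. Their poses are not given: they have to be found in the camera images.
- gauge_grip (a point): Centre of the taper gauge's handle, 25 mm above its foot. Gauge: loose, 0.17 kg, standing upright on the worktop; black handle block 46 long (x) x 22 thick (y) x 50 mm high, and ahead of it (+x) a steel wedge 36 mm high with upright faces on the same foot. Grasp it across the 22 mm. z is up.
- gauge_tip (a point): Middle of the gauge's narrow tip edge, 114 mm ahead of the handle's centre, 18 mm above the foot; same axes. The wedge is 18 mm thick (y) at 94 mm behind the tip and narrows evenly, alike on both sides, to 4 mm at 2 mm behind it (0.152 mm thinner per mm).
- clamp: Fixed bare-metal bench clamp, 107 long (x), about 185 wide (y, with knob), 40 mm high. Origin on the worktop below the mouth edge of the fixed jaw's inner face. The gap runs along +x from its open mouth at x = 0 (robot side) to a bridge at x = 85 mm; open above, the worktop is its floor. Moving jaw: face at y = 7 to 15 mm, unknown, differs every time; screwed tight, does not give.
- anvil: The clamp's fixed jaw: x = 0 to 85, y = -24 to 0 mm; same origin and axes as the clamp. Jaw faces are parallel upright steel with square mouth edges; the wedge touches only these two edges. After first touch the push along the gap rises by a few N per mm of travel, and a squeezed gauge stays wedged when let go. Moving jaw, frame and black screw knob lie at y = 7 to 145 mm.
- jar: White low round jar, 71 mm wide, 28 mm high, bystander. Origin under its centre.
- bottle: Brown reagent bottle with a black cap, 50 mm wide, 98 mm high, bystander. Origin under its centre.
- dish: Round flat culture dish, 61 mm wide, 14 mm high, bystander. Origin under its centre.
Mind the look-alikes: they are no part of the job. Leave any orange or purple look-alike of the part that bears gauge_grip alone.

How it is judged:
On the way, in this order (a step that is already met when the one before it is completed fails the run):
1. the gauge's narrow tip is in the gap, past the mouth (x of gauge_tip in the frame of clamp above 0.008 m and y of gauge_tip in the frame of clamp between 0 and 0.016 m), for 0.05 s.
2. held in the fingers and at least 18 mm into the gap, the gauge drags on the fixed jaw (contact force between the fingers and gauge above 2 N and contact force between gauge and anvil above 1.5 N and x of gauge_tip in the frame of clamp above 0.018 m), for 0.2 s.
At the end, for the whole second after the job is handed in: The gauge, let go and at rest, is held squeezed between both jaws (at least 1.5 N on the fixed jaw), its tip at least 18 mm inside the gap, in line with the gap and upright within 0.12 rad, its foot less than 10 mm above the worktop (contact force between gauge and anvil above 1.5 N and x of gauge_tip in the frame of clamp above 0.018 m and y of gauge_tip in the frame of clamp between 0 and 0.016 m and angle between the x axis of gauge_grip and the x axis of clamp, either way round below 0.12 rad and angle between gauge_grip's own z axis and vertical below 0.12 rad and height (world z) of gauge_grip below 0.035 m and linear speed of gauge below 0.01 m/s); the robot touches nothing.
It fails at once if the gauge is forced: more than 15 N on the fixed jaw (contact force between gauge and anvil above 15 N).
It fails at once if the gauge is forced: more than 30 N on the clamp as a whole (contact force between gauge and clamp above 30 N).
It fails at once if the gripper or arm pushes on the clamp (contact force between any of the fingers, the arm and clamp above 5 N).
It fails at once if the jar, bottle or dish is moved by more than 20 mm (distance of any of jar, bottle, dish from where it was at the start of the episode above 0.02 m).
It also fails if it takes over 67 s, if anything falls off the work surface, if the arm or the gripper's body presses on something with over 40 N, if the wrist force passes 120 N, or if a joint passes its speed limit or range.

## Working session

There is one attempt and no reset: what is moved stays moved. The work goes in short steps, Python scripts to look and compute and a shell command to move; the robot and the scene stay as the last step left them, time stands still between calls to the robot, and variables do not carry over. Pictures are saved under pics/ and viewed, and the job is handed in when it is done.

```bash
mkdir -p pics; ls; cat > h.py <<'E'
import numpy as np, cv2, json
from workcell import readout, camera, manip
from scipy.spatial.transform import Rotation as R
def snap(n,f):
    o=readout.get_obs(); c=camera(n)
    np.savez('pics/'+f+'.npz',pos=o['position'],rot=o['ee_rot'],**c)
    cv2.imwrite('pics/'+f+'.png',c['pixels'][:,:,::-1]); return o,c
def T(c,o=None):
    if 'extrinsics' in c: return np.linalg.inv(c['extrinsics'])
    M=np.eye(4); M[:3,:3]=R.from_quat(o['rot'] if 'rot' in o else o['ee_rot']).as_matrix(); M[:3,3]=o['pos'] if 'pos' in o else o['position']
    return M@c['T_tool_cam']
def world(c,M):
    K=c['intrinsics']; z=c['range_z']; v,u=np.mgrid[:z.shape[0],:z.shape[1]]
    P=np.stack([(u-K[0,2])/K[0,0]*z,(v-K[1,2])/K[1,1]*z,z,np.ones_like(z)],-1)
    W=(P@M.T)[...,:3]; W[z==0]=np.nan; return W
E
python3 - <<'E'
from h import *
o=readout.get_obs(); print({k:np.round(v,3) for k,v in o.items()})
for n in ('scene','side','wrist'): snap(n,n+'0')
E
```

```text
pics
{'clock': np.float64(0.0), 'joint_pos': array([ 1.267,  0.333, -0.065,  1.461,  0.022,  1.35 , -0.089]), 'joint_velocities': array([-0.001,  0.001,  0.002,  0.001,  0.002,  0.002,  0.001]), 'tau': array([-1.0000e-03, -6.2544e+01,  4.9000e-02, -3.9159e+01,  1.6000e-02,
        1.0000e-02,  0.0000e+00]), 'position': array([ 0.173, -0.6  ,  0.231]), 'ee_rot': array([ 0.425,  0.565, -0.425,  0.565]), 'ft_force': array([-0.652, -1.268, -0.017]), 'torque': array([ 0.018, -0.044, -0.002]), 'grip_width': np.float64(1.001)}
```

View pics/scene0.png

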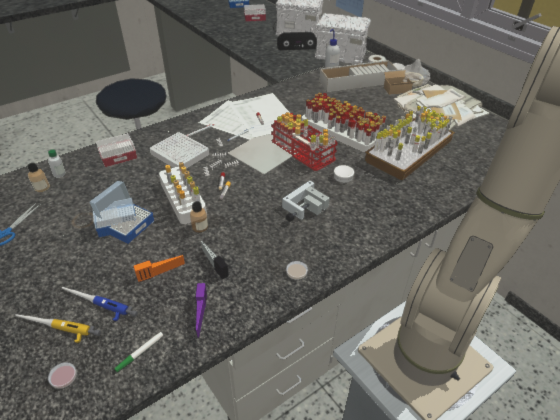

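View pics/side0.png

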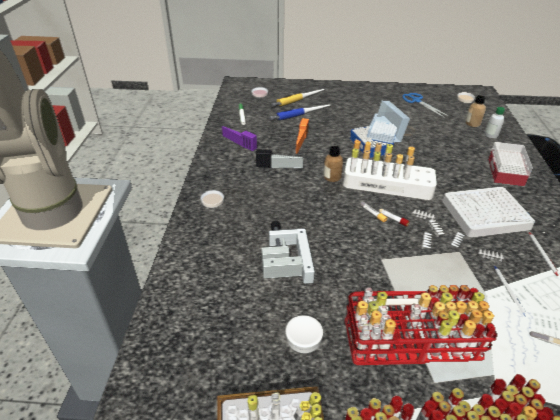

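View pics/wrist0.png

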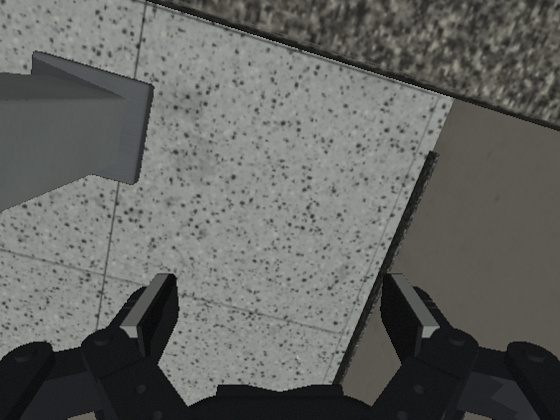

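The side view shows the gauge: black handle at about (264,158), steel wedge to (302,162), with the bottle just beyond it at (334,163). The clamp is at (288,255), its knob at (276,227), the dish at (212,199) and the jar at (304,334). The orange and purple look-alikes are at (302,133) and (239,137).

```bash
python3 - <<'E'
from h import *
for n in ('scene','side'):
    c=dict(np.load(f'pics/{n}0.npz')); W=world(c,T(c)); np.save(f'pics/{n}W.npy',W)
    print(n, np.round(np.linalg.inv(c['extrinsics'])[:3,3],3))
    pts={'side':dict(handle=(264,153),wedge=(290,159),tip=(301,158),bottle=(334,155),clamp=(288,255),knob=(276,226),dish=(212,199),jar=(304,334),c2=(306,240)),
     'scene':dict(handle=(220,262),wedge=(210,252),bottle=(200,210),clamp=(305,195),dish=(297,270),jar=(344,174),knob=(290,217))}[n]
    for k,(u,v) in pts.items(): print(k,np.round(W[v,u],3))
c=cv2.imread('pics/side0.png')
cv2.imwrite('pics/s1.png',cv2.resize(c[120:300,180:380],None,fx=4,fy=4*0.8,interpolation=2)[:600])
c=cv2.imread('pics/scene0.png')
cv2.imwrite('pics/s2.png',cv2.resize(c[150:290,180:360],None,fx=4,fy=4,interpolation=2)[:600])
E
```

```text
scene [-0.265  0.635  1.015]
handle [0.516 0.259 0.052]
wedge [0.577 0.257 0.037]
bottle [0.699 0.215 0.087]
clamp [ 0.636 -0.136  0.017]
dish [0.391 0.086 0.019]
jar [ 0.636 -0.307  0.029]
knob [ 0.564 -0.019  0.035]
side [ 0.625 -0.808  0.749]
handle [0.521 0.25  0.047]
wedge [0.596 0.25  0.031]
tip [0.628 0.258 0.031]
bottle [0.716 0.2   0.084]
clamp [ 0.609 -0.128  0.031]
knob [ 0.576 -0.035  0.03 ]
dish [0.399 0.077 0.01 ]
jar [ 0.65  -0.326  0.027]
c2 [ 0.648 -0.085  0.038]
```

View pics/s1.png

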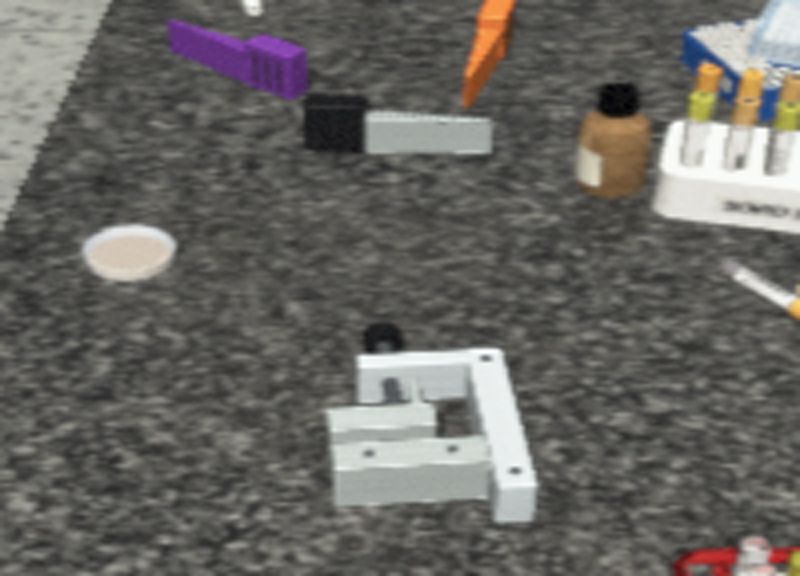

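View pics/s2.png

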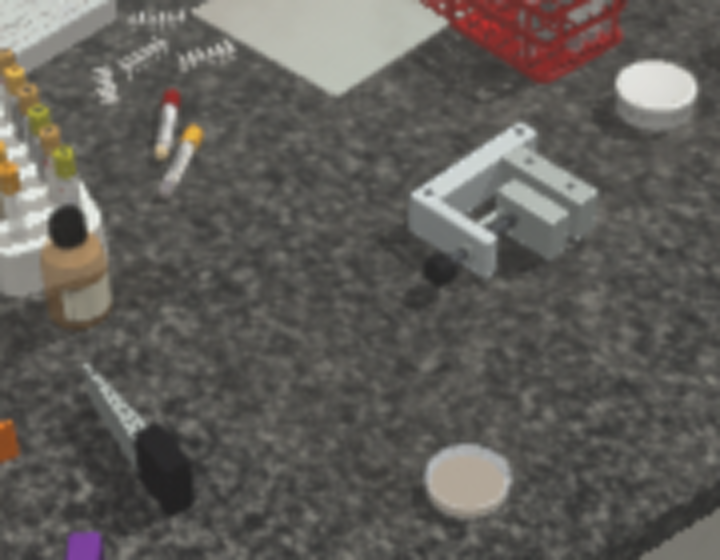

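```bash
cat >> h.py <<'E'
def plan(p,yawz=None,Rt=None):
    # target TCP p (m); tool x down, tool z at yaw angle yawz(rad) in world xy
    o=readout.get_obs(); R0=R.from_quat(o['ee_rot'])
    if Rt is None:
        z=np.array([np.cos(yawz),np.sin(yawz),0]); x=np.array([0,0,-1.]); Rt=R.from_matrix(np.stack([x,np.cross(z,x),z],1))
    w=(R0.inv()*Rt).as_rotvec(degrees=True); d=R0.inv().apply(np.array(p)-o['position'])*1000
    print('t',round(float(o['clock']),2),'pos',np.round(o['position'],4),'rot',np.round(w,2),'shift',np.round(d,1),'F',np.round(o['ft_force'],2),'grip',np.round(o['grip_width'],3), 'j',np.round(o['joint_pos'],2))
E
python3 - <<'E'
from h import *
print(R.from_quat(readout.get_obs()['ee_rot']).as_matrix().round(3))
plan([0.50,-0.22,0.28],np.pi/2); plan([0.50,-0.22,0.28],-np.pi/2)
E
```

```text
[[-0.     0.961  0.277]
 [ 0.001  0.277 -0.961]
 [-1.    -0.    -0.001]]
t 0.15 pos [ 0.1731 -0.6002  0.2307] rot [-1.6391e+02 -2.0000e-02 -9.0000e-02] shift [ -49.   419.5 -274.8] F [-0.25 -0.48  0.31] grip 0.999 j [ 1.27  0.33 -0.06  1.46  0.02  1.35 -0.09]
t 0.15 pos [ 0.1731 -0.6002  0.2307] rot [ 1.609e+01 -6.000e-02  1.000e-02] shift [ -49.   419.5 -274.8] F [-0.25 -0.48  0.31] grip 0.999 j [ 1.27  0.33 -0.06  1.46  0.02  1.35 -0.09]
```

```bash
python3 -m inch '[[[2,0,0],[-10,42,-27],0],[[4,0,0],[-20,84,-55],0],[[6,0,0],[-30,126,-82],0],[[8,0,0],[-40,168,-110],0],[[9,0,0],[-49,210,-137],0],[[11,0,0],[-49,252,-165],0],[[12,0,0],[-49,294,-192],0],[[14,0,0],[-49,336,-220],0],[[16,0,0],[-49,378,-247],0],[[16,0,0],[-49,419,-275],0]]' 
python3 - <<'E'
from h import *
plan([0.50,-0.15,0.28],-np.pi/2)
snap('wrist','w1')
E
```

```text
clock: 1.4
position: [0.5003, -0.2186, 0.2799]
ee_rot: [0.5, 0.501, -0.5, 0.5]
ft_force: [-0.2, -0.7, 0.7]
grip_width: 0.998
t 1.4 pos [ 0.5003 -0.2186  0.2799] rot [ 0.05 -0.06  0.03] shift [ -0.1  -0.2 -68.6] F [-0.23 -0.7   0.68] grip 0.998 j [ 0.7   0.16 -0.41  1.58  0.06  1.42 -1.29]
```

View pics/w1.png

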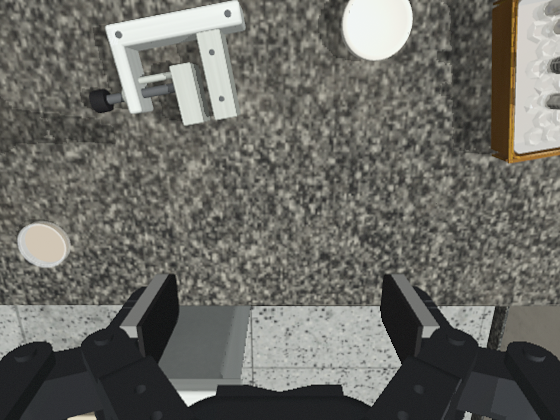

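The wrist picture has +x up and +y left. The clamp's jaws are at about (188,95) and (218,75), with the gap's mouth near (207,121). It is turned about +12°. I'll move over it for a closer look.

```bash
python3 -m inch '[[[0,0,0],[20,-10,-40],0],[[0,0,0],[40,-20,-80],0],[[0,0,0],[50,-20,-92],0],[[0,0,0],[50,-20,-92],0]]' 
python3 - <<'E'
from h import *
o,c=snap('wrist','w2'); W=world(c,T(c,o)); np.save('pics/w2W.npy',W)
z=np.where(np.isnan(W[...,2]),0,W[...,2]); print(np.round(c['T_tool_cam'],3))
cv2.imwrite('pics/w2z.png',(np.clip(z/0.06,0,1)*255).astype(np.uint8))
E
```

```text
clock: 1.95
position: [0.483, -0.1195, 0.2297]
ee_rot: [0.499, 0.503, -0.496, 0.502]
ft_force: [0.0, -0.8, 0.2]
grip_width: 0.998
[[-0.001 -0.307  0.952 -0.142]
 [ 0.    -0.952 -0.307  0.078]
 [ 1.    -0.     0.001 -0.   ]
 [ 0.     0.     0.     1.   ]]
```

View pics/w2.png

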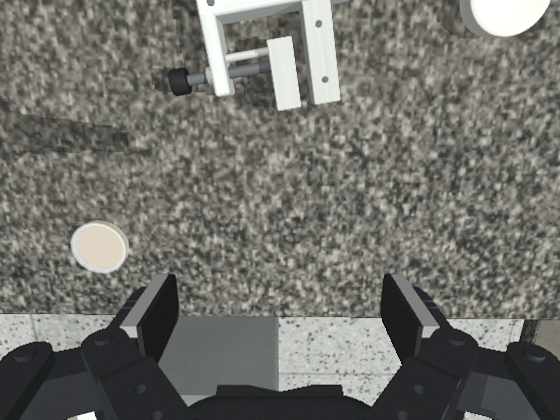

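View pics/w2z.png

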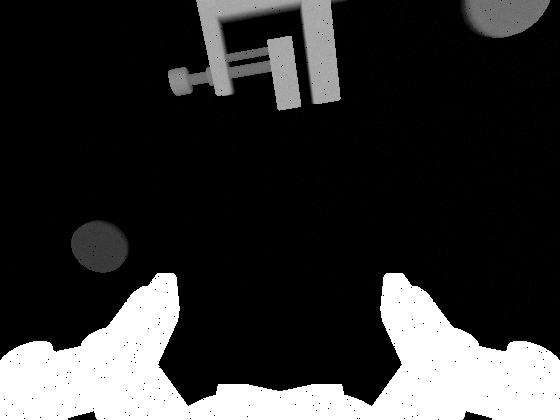

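```bash
python3 -m inch '[[[0,0,0],[25,45,5],0],[[0,0,0],[50,87,10],0],[[0,0,0],[60,87,15],0],[[0,0,0],[60,87,15],0]]' 
python3 - <<'E'
from h import *
o,c=snap('wrist','w3'); W=world(c,T(c,o)); np.save('pics/w3W.npy',W)
E
```

```text
clock: 2.5
position: [0.5699, -0.1363, 0.1698]
ee_rot: [0.499, 0.503, -0.497, 0.501]
ft_force: [-0.4, -0.7, -0.1]
grip_width: 1.002
```

View pics/w3.png

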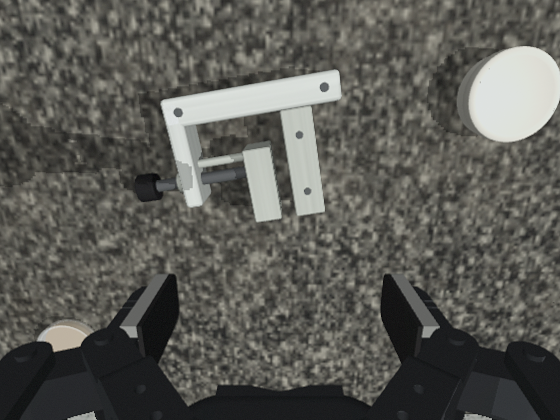

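The clamp is now in clear view: fixed jaw mouth corners at about (296,214) and (324,212), moving jaw mouth corners at about (258,221) and (281,218). I'll fit its edges.

```bash
python3 - <<'E'
from h import *
c=dict(np.load('pics/w3.npz')); W=np.load('pics/w3W.npy'); g=c['pixels'].mean(2)
im=cv2.resize(c['pixels'][90:240,230:350,::-1],None,fx=4,fy=4,interpolation=2); cv2.imwrite('pics/w3c.png',im)
m=(W[...,2]>0.034)&(W[...,2]<0.047); m[240:]=0
n,l,s,ce=cv2.connectedComponentsWithStats(m.astype(np.uint8))
for i in range(1,n):
    if s[i,4]>150: print(i,s[i],ce[i],np.nanmedian(W[l==i],0).round(4))
# per-row extents of jaws in world at z top
for v in range(110,224,8):
    r=W[v]; ok=m[v]; u=np.where(ok)[0]; runs=np.split(u,np.where(np.diff(u)>2)[0]+1)
    print(v,[(int(q[0]),int(q[-1]),r[q[0],:2].round(4).tolist(),r[q[-1],:2].round(4).tolist()) for q in runs if len(q)>5])
E
```

```text
1 [  161    69   181   147 10239] [258.90448286 127.58267409] [ 0.6342 -0.1368  0.0393]
2 [ 242  146   40   76 2030] [261.9862069  182.94384236] [ 0.5817 -0.1222  0.0394]
110 [(163, 277, [0.6371, -0.0485], [0.6376, -0.1338]), (280, 311, [0.6375, -0.1361], [0.6379, -0.1592])]
118 [(165, 231, [0.6313, -0.0494], [0.6315, -0.0988]), (281, 312, [0.6319, -0.1369], [0.632, -0.1603])]
126 [(167, 185, [0.6254, -0.0504], [0.6254, -0.0636]), (282, 313, [0.626, -0.1377], [0.6262, -0.1612])]
134 [(169, 187, [0.6193, -0.051], [0.6191, -0.064]), (284, 314, [0.6201, -0.1392], [0.6202, -0.1621])]
142 [(171, 189, [0.6134, -0.0523], [0.613, -0.0651]), (285, 315, [0.6141, -0.1401], [0.6142, -0.1631])]
150 [(173, 191, [0.6072, -0.0531], [0.6067, -0.0662]), (243, 270, [0.6075, -0.1075], [0.6076, -0.1285]), (286, 316, [0.6079, -0.1409], [0.6081, -0.1641])]
158 [(175, 193, [0.601, -0.0543], [0.6004, -0.0673]), (243, 271, [0.6014, -0.1075], [0.6013, -0.1293]), (287, 318, [0.6014, -0.1418], [0.6017, -0.1661])]
166 [(177, 195, [0.5945, -0.0551], [0.594, -0.0685]), (245, 273, [0.5951, -0.1089], [0.5946, -0.1308
[... 236 characters left out ...]
.0571], [0.5815, -0.0706]), (248, 275, [0.5823, -0.111], [0.5823, -0.1325]), (291, 321, [0.5827, -0.1452], [0.5825, -0.1692])]
190 [(183, 201, [0.5752, -0.0585], [0.574, -0.0719]), (250, 277, [0.5754, -0.1124], [0.5753, -0.1341]), (293, 322, [0.5759, -0.147], [0.5761, -0.1702])]
198 [(185, 202, [0.5683, -0.0594], [0.5679, -0.0728]), (251, 278, [0.5684, -0.1129], [0.5692, -0.135]), (294, 323, [0.5691, -0.1479], [0.5692, -0.1714])]
206 [(188, 195, [0.5617, -0.0615], [0.5612, -0.0668]), (253, 279, [0.5621, -0.1146], [0.5626, -0.1358]), (295, 324, [0.5625, -0.1488], [0.5624, -0.1725])]
214 [(255, 281, [0.5554, -0.1162], [0.5554, -0.1375]), (297, 305, [0.5558, -0.1506], [0.5557, -0.1572])]
222 []
```

View pics/w3c.png

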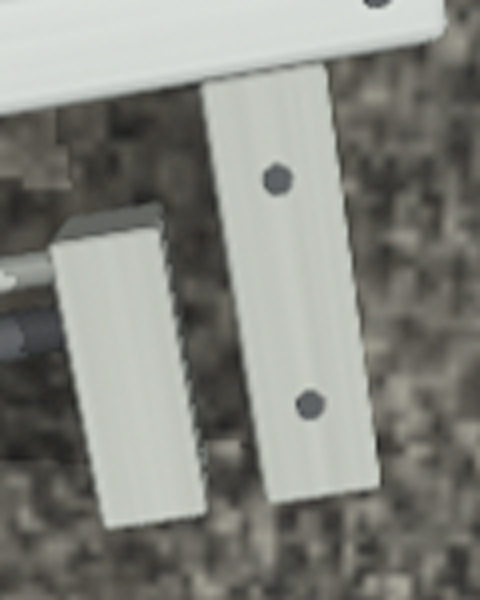

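```bash
python3 -m inch '[[[0,0,0],[-10,0,-50],0],[[0,0,0],[-15,0,-100],0],[[0,0,0],[-15,0,-150],0],[[0,0,0],[-15,0,-200],0],[[0,0,0],[-15,0,-250],0],[[0,0,0],[-15,0,-300],0],[[0,0,0],[-15,0,-350],0],[[0,0,0],[-15,0,-388],0],[[0,0,0],[-15,0,-388],0],[[0,0,0],[-15,0,-388],0]]' 
python3 - <<'E'
from h import *
o,c=snap('wrist','w4'); W=world(c,T(c,o)); np.save('pics/w4W.npy',W); print(o['position'],o['joint_pos'].round(2))
E
```

```text
clock: 3.8
position: [0.5679, 0.2509, 0.1883]
ee_rot: [0.5, 0.501, -0.497, 0.502]
ft_force: [0.7, -0.3, 0.2]
grip_width: 1.001
[0.56786885 0.25091795 0.18834573] [ 0.01  0.42 -0.65  1.51  0.26  1.3  -2.23]
```

View pics/w4.png

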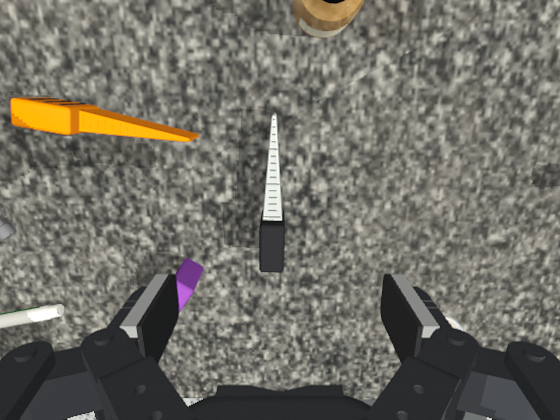

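The gauge runs from its handle at (271,246) to its tip at (274,114). The orange look-alike's tip is at (197,137), and the purple one's end is at (190,270), clear of the handle's left side.

```bash
python3 - <<'E'
from h import *
W=np.load('pics/w4W.npy'); c=np.load('pics/w4.npz')
sub=np.zeros(W.shape[:2],bool); sub[100:280,235:310]=1
m=(W[...,2]>0.044)&(W[...,2]<0.056)&sub
print(m.sum(),np.nanmean(W[m],0),np.nanmin(W[m],0),np.nanmax(W[m],0)); print(cv2.minAreaRect((W[m][:,:2]*1000).astype(np.float32)))
w=(W[...,2]>0.028)&(W[...,2]<0.041)&sub; w[222:]=0
p=W[w]; print(p.mean(0)); 
xs=np.arange(p[:,0].min(),p[:,0].max(),0.012)
for a in xs:
    q=p[(p[:,0]>=a)&(p[:,0]<a+.012)]; print(round(a+.006,4),round((q[:,1].max()+q[:,1].min())/2,4),round(np.ptp(q[:,1]),4))
print('max x',p[:,0].max())
m=(W[...,2]>0.01); m[:230]=0;m[:,:172]=0;m[:,215:]=0; print('purple',np.nanmin(W[m],0),np.nanmax(W[m],0))
plan([0.513,0.253,0.09],-np.pi/2)
E
```

```text
1203 [0.52046765 0.25758109 0.04911041] [0.49677795 0.2466461  0.04412295] [0.5418388  0.26892849 0.05146088]
((519.2652587890625, 257.63104248046875), (21.921133041381836, 45.20287322998047), 88.21744537353516)
[0.57714181 0.25671298 0.03546279]
0.5449 0.257 0.0208
0.5569 0.257 0.0151
0.5689 0.257 0.0131
0.5809 0.257 0.0113
0.5929 0.2566 0.0102
0.6049 0.2562 0.0076
0.6169 0.2562 0.0058
0.6289 0.2562 0.0042
max x 0.6322081680313356
purple [0.4546885  0.26500408 0.01005606] [0.58564621 0.35291915 0.27808537]
t 3.85 pos [0.568  0.2503 0.1881] rot [ 0.29 -0.14 -0.16] shift [ 97.9 -55.3  -2.7] F [0.85 0.07 0.45] grip 0.997 j [ 0.01  0.42 -0.65  1.51  0.26  1.3  -2.23]
```

```bash
python3 - <<'E'
from h import *
W=np.load('pics/w4W.npy'); c=np.load('pics/w4.npz'); p=c['pixels'].astype(int)
m=(p[...,0]-p[...,1]>40)&(p[...,2]-p[...,1]>50); m[:240]=0
q=W[m]; print(m.sum(),np.nanmin(q,0),np.nanmax(q,0)); 
i=np.nanargmin(q[:,1]); print(q[i]); i=np.nanargmax(q[:,0]); print(q[i])
m=(p[...,0]>200)&(p[...,2]<80)&(W[...,2]<.1); m[:80]=0; m[150:]=0; m[:,250:]=0; q=W[m]; print('orange',np.nanmin(q,0),np.nanmax(q,0))
plan([0.522,0.2575,0.09],-np.pi/2-0.013)
E
```

```text
811 [0.4546885  0.29310417 0.00303396] [0.57249927 0.34773907 0.20256435]
[0.55940388 0.29310417 0.20245277]
[0.57249927 0.29361756 0.2012707 ]
orange [ 0.60588475  0.32543726 -0.00212923] [0.64341381 0.49796138 0.05186799]
t 3.85 pos [0.568  0.2503 0.1881] rot [ 1.03 -0.14 -0.16] shift [ 98.  -46.3  -7.2] F [0.85 0.07 0.45] grip 0.997 j [ 0.01  0.42 -0.65  1.51  0.26  1.3  -2.23]
```

```bash
python3 -m inch '[[[1,0,0],[30,-22,-4],0.56],[[1,0,0],[60,-43,-7],0.56],[[1,0,0],[88,-43,-7],0.56],[[1,0,0],[88,-43,-7],0.56],[[1,0,0],[88,-43,-7],0.56],[[1,0,0],[88,-43,-7],0.56]]' 
python3 - <<'E'
from h import *
plan([0.5245,0.2575,0.012],-np.pi/2-0.013)
o,c=snap('wrist','w5');snap('side','sd5')
E
python3 -c "
import cv2
a=cv2.imread('pics/sd5.png')[70:200,200:360];b=cv2.imread('pics/w5.png')
cv2.imwrite('pics/sd5c.png',cv2.resize(a,None,fx=4,fy=4,interpolation=2))"
```

```text
clock: 4.6
position: [0.5262, 0.2573, 0.1014]
ee_rot: [0.505, 0.496, -0.501, 0.497]
ft_force: [-0.4, -0.4, 0.5]
grip_width: 0.436
t 4.6 pos [0.5262 0.2573 0.1014] rot [-0.02 -0.18 -0.27] shift [89.4 -2.1  0.1] F [-0.38 -0.43  0.55] grip 0.436 j [-0.    0.43 -0.65  1.7   0.28  1.11 -2.32]
```

View pics/w5.png

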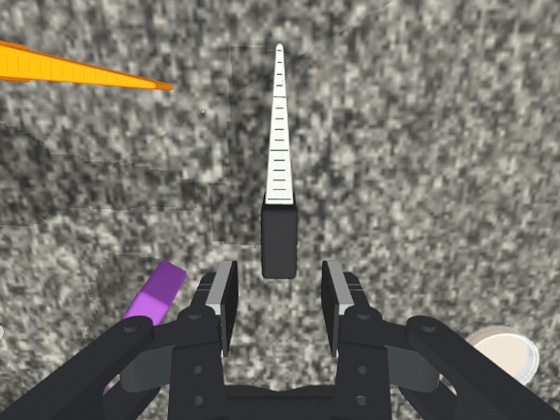

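View pics/sd5c.png

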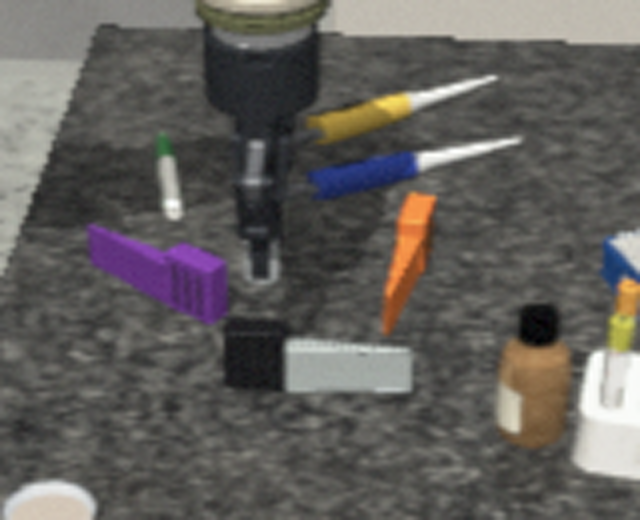

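The handle at (279,242) is centred between the fingers (about 280). The purple part's nearest corner at (186,270) is about 60 mm from the handle's centre, so there is room to descend.

```bash
python3 -m inch '[[[0,0,0],[30,-2,0],0.56],[[0,0,0],[60,-2,0],0.56],[[0,0,0],[80,-2,0],0.56],[[0,0,0],[89,-2,0],0.56],[[0,0,0],[89,-2,0],0.56]]' 40
python3 - <<'E'
from h import *
plan([0.5245,0.2575,0.012],-np.pi/2-0.013)
snap('wrist','w6')
E
```

```text
clock: 5.32
position: [0.5243, 0.2578, 0.012]
ee_rot: [0.505, 0.497, -0.501, 0.497]
ft_force: [-0.4, 1.1, -0.1]
grip_width: 0.44
t 5.33 pos [0.5243 0.2578 0.012 ] rot [ 0.01 -0.17 -0.23] shift [-0.   0.2  0.3] F [-0.35  1.11 -0.13] grip 0.44 j [-0.04  0.54 -0.61  1.76  0.37  0.95 -2.38]
```

View pics/w6.png

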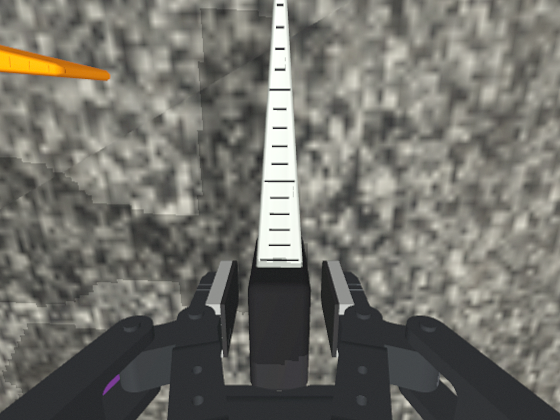

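The handle lies between both pads. Closing.

```bash
python3 -m inch '[[[0,0,0],[0,0,0],0.8],[[0,0,0],[0,0,0],0.9],[[0,0,0],[0,0,0],0.9],[[0,0,0],[0,0,0],0.9],[[0,0,0],[0,0,0],0.9]]' 40
python3 - <<'E'
from h import *
plan([0.5243,0.2578,0.027],-np.pi/2-0.013)
E
```

```text
clock: 6.0
position: [0.5253, 0.2584, 0.0136]
ee_rot: [0.506, 0.496, -0.501, 0.497]
ft_force: [-1.7, -0.8, 5.8]
grip_width: 0.253
t 6.0 pos [0.5253 0.2584 0.0136] rot [ 0.01 -0.23 -0.36] shift [-13.4  -0.9   0.5] F [-1.69 -0.83  5.81] grip 0.253 j [-0.04  0.54 -0.61  1.76  0.37  0.95 -2.38]
```

```bash
python3 -m inch '[[[0,0,0],[-20,0,0],0.9],[[0,0,0],[-45,0,0],0.9],[[0,0,0],[-65,0,0],0.9],[[0,0,0],[-65,0,0],0.9],[[0,0,0],[-65,0,0],0.9]]' 40
python3 - <<'E'
from h import *
plan([0.417,-0.168,0.078],-np.pi/2+0.1705)
snap('wrist','w7'); snap('side','sd7')
E
```

```text
clock: 6.62
position: [0.5245, 0.2577, 0.0781]
ee_rot: [0.505, 0.496, -0.501, 0.497]
ft_force: [-0.1, 0.3, -1.4]
grip_width: 0.249
t 6.62 pos [0.5245 0.2577 0.0781] rot [-10.51  -0.16  -0.34] shift [  -2.  -102.   427.1] F [-0.1   0.34 -1.43] grip 0.249 j [-0.01  0.45 -0.64  1.72  0.3   1.07 -2.34]
```

View pics/w7.png

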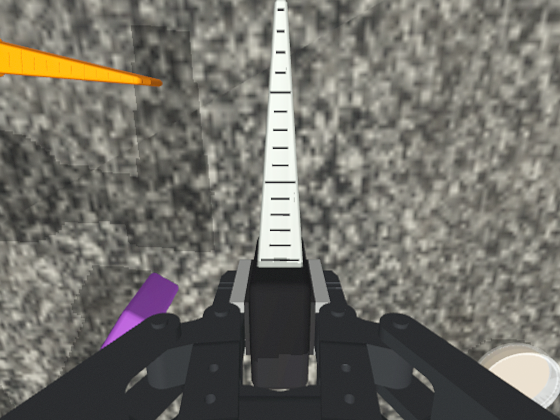

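View pics/sd7.png

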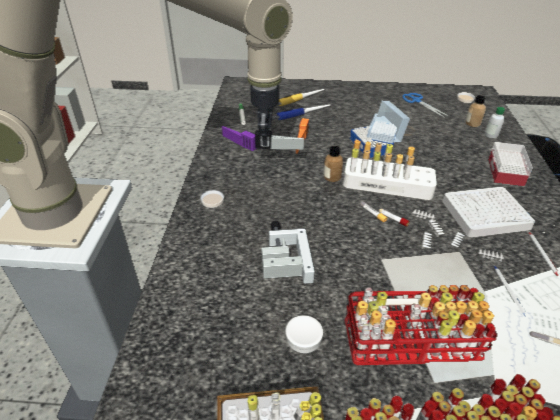

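The gauge is lifted, level and centred: wedge from (280,262) to (280,3). I'll carry it to the mouth side of the clamp.

```bash
python3 -m inch '[[[0,0,0],[0,-10,30],0.9],[[-1,0,0],[0,-30,75],0.9],[[-2,0,0],[0,-45,120],0.9],[[-4,0,0],[0,-60,165],0.9],[[-5,0,0],[0,-70,210],0.9],[[-7,0,0],[0,-80,255],0.9],[[-8,0,0],[0,-90,300],0.9],[[-9,0,0],[0,-100,345],0.9],[[-10,0,0],[0,-102,390],0.9],[[-10.5,0,0],[0,-102,427],0.9]]' 40
python3 -m inch '[[[0,0,0],[0,0,0],0.9],[[0,0,0],[0,0,0],0.9]]'
python3 - <<'E'
from h import *
plan([0.417,-0.168,0.014],-np.pi/2+0.1705)
snap('wrist','w8'); snap('side','sd8')
E
```

```text
clock: 7.98
position: [0.4159, -0.1696, 0.0752]
ee_rot: [0.458, 0.54, -0.454, 0.541]
ft_force: [0.5, -0.6, -2.0]
grip_width: 0.254
clock: 8.22
position: [0.4156, -0.1689, 0.0747]
ee_rot: [0.458, 0.541, -0.454, 0.541]
ft_force: [0.3, 0.3, -1.1]
grip_width: 0.252
t 8.22 pos [ 0.4156 -0.1689  0.0747] rot [-0.03 -0.2  -0.21] shift [60.7  1.3 -0.4] F [ 0.33  0.25 -1.14] grip 0.252 j [ 0.72  0.14 -0.45  2.07  0.07  0.95 -1.17]
```

View pics/w8.png

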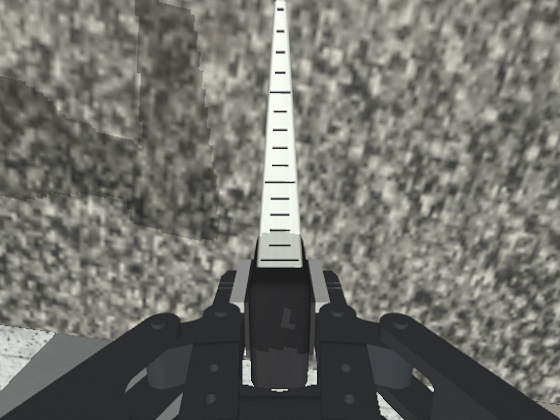

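View pics/sd8.png

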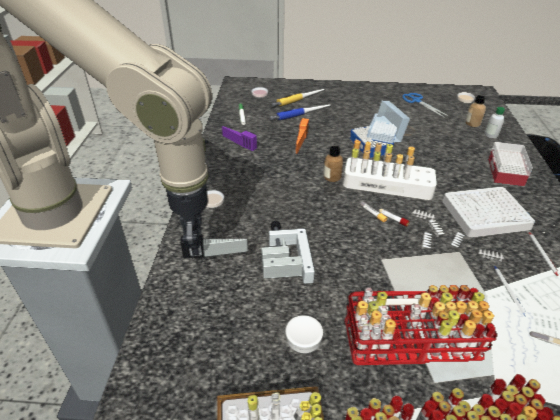

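```bash
python3 - <<'E'
from h import *
c=dict(np.load('pics/w8.npz')); W=world(c,c['T_tool_cam']); g=c['pixels'].mean(2)
# use wedge top edges by colour along rows, tool coords via depth
z=c['range_z']; ys=[];zs=[]
for v in range(10,262,20):
    r=(g[v]>195); u=np.arange(255,306); k=u[(r[255:306])]
    # depth-plane at wedge top: median depth of those
    k0=[i for i in k if z[v,i]>0 and z[v,i]<np.median(z[v,k])+0.01]
    a,b=W[v,k0[0]],W[v,k0[-1]]; print(v,k0[0],k0[-1],a.round(4),b.round(4),'mid',((a+b)/2)[1:].round(4)); ys.append((a+b)[1]/2);zs.append((a+b)[2]/2)
p=np.polyfit(ys,zs,1);print('slope',p, 'at tip y(max)',max(ys))
# handle top
m=(W[...,0]>-0.045)&(W[...,0]<-0.03); m[:225]=0
print('gauge top x',np.median(W[60:200,278:283].reshape(-1,3),0))
# clamp in its own fit
Wc=np.load('pics/w3W.npy')
o=readout.get_obs(); 
m=(Wc[...,2]>0.034)&(Wc[...,2]<0.047); m[240:]=0
I=[];J=[];Oo=[]
for v in range(152,208):
    u=np.where(m[v])[0]; rr=[q for q in np.split(u,np.where(np.diff(u)>2)[0]+1) if len(q)>20]
    J.append((Wc[v,rr[0][-1],:2]+Wc[v,rr[0][-1]+1,:2])/2 if 0 else Wc[v,rr[0][-1],:2]); I.append(Wc[v,rr[1][0],:2]); Oo.append(Wc[v,rr[1][-1],:2])
for n,A in (('mov',J),('inner',I),('outer',Oo)):
    A=np.array(A); p=np.polyfit(A[:,0],A[:,1],1); print(n,p,'yaw',np.arctan(p[0]),'y at .555',np.polyval(p,.555))
E
```

```text
10 275 285 [-0.0205  0.1031 -0.0013] [-0.0205  0.1031  0.0017] mid [0.1031 0.0002]
30 274 287 [-0.0209  0.0975 -0.0017] [-0.0223  0.0973  0.0024] mid [0.0974 0.0004]
50 272 288 [-0.0213  0.0918 -0.0023] [-0.0205  0.0918  0.0028] mid [0.0918 0.0002]
70 271 289 [-0.0209  0.0859 -0.0027] [-0.0209  0.0859  0.0031] mid [0.0859 0.0002]
90 270 290 [-0.0212  0.0798 -0.003 ] [-0.0209  0.0798  0.0035] mid [0.0798 0.0002]
110 268 291 [-0.0207  0.0735 -0.0038] [-0.0202  0.0735  0.0039] mid [0.0735 0.0001]
130 267 293 [-0.0214  0.067  -0.0041] [-0.0218  0.0671  0.0046] mid [0.067  0.0002]
150 266 294 [-0.0205  0.0602 -0.0046] [-0.0217  0.0604  0.005 ] mid [0.0603 0.0002]
170 264 295 [-0.0212  0.0533 -0.0053] [-0.0204  0.0532  0.0055] mid [0.0532 0.0001]
190 263 296 [-0.0224  0.0464 -0.0057] [-0.0216  0.0462  0.0059] mid [0.0463 0.0001]
210 262 298 [-0.0233  0.0393 -0.0062] [-0.0209  0.0385  0.0068] mid [0.0389 0.0003]
230 260 299 [-0.0218  0.0311 -0.0071] [-0.0213  0.0309  0.0073] mid [0.031  0.0001]
250 269 298 [-0.0225  0.0234 -0.0038] [-0.0209  0.0226  0.0071] mid [0.023  0.0016]
slope [-0.00632918  0.00072293] at tip y(max) 0.10314146131092272
gauge top x [nan nan nan]
mov [ 0.17114122 -0.2323642 ] yaw 0.16949911290358435 y at .555 -0.1373808190113605
inner [ 0.173111   -0.24629101] yaw 0.17141221137052737 y at .555 -0.1502144093074121
outer [ 0.17077146 -0.26840161] yaw 0.1691398523935357 y at .555 -0.17362344804886679
```

```bash
python3 - <<'E'
from h import *
plan([0.4156,-0.1678,0.0165],-np.pi/2+0.1705)
E
python3 -m inch '[[[0,0,0],[20,0,-1],0.9],[[0,0,0],[40,0,-1],0.9],[[0,-0.2,-0.2],[54,0.2,-1.2],0.9],[[0,-0.2,-0.2],[58,0.2,-1.2],0.9],[[0,-0.2,-0.2],[58,0.2,-1.2],0.9],[[0,-0.2,-0.2],[58,0.2,-1.2],0.9]]' 40
python3 - <<'E'
from h import *
plan([0.4259,-0.1660,0.0145],-np.pi/2+0.1705)
snap('side','sd9');snap('scene','sc9');snap('wrist','w9')
a=cv2.imread('pics/sd9.png')[190:310,160:340];cv2.imwrite('pics/sd9c.png',cv2.resize(a,None,fx=4,fy=4,interpolation=2))
E
```

```text
t 8.32 pos [ 0.416  -0.1684  0.075 ] rot [ 0.06 -0.17 -0.24] shift [58.5 -0.5 -0.5] F [ 0.23  0.69 -0.81] grip 0.253 j [ 0.72  0.14 -0.45  2.07  0.07  0.95 -1.17]
clock: 9.07
position: [0.4166, -0.1671, 0.0176]
ee_rot: [0.455, 0.54, -0.455, 0.542]
ft_force: [0.7, -0.4, -2.0]
grip_width: 0.251
t 9.07 pos [ 0.4166 -0.1671  0.0176] rot [ 0.06  0.06 -0.08] shift [3.1 9.3 0.5] F [ 0.66 -0.41 -2.  ] grip 0.251 j [ 0.69  0.23 -0.44  2.11  0.14  0.83 -1.23]
```

View pics/sd9c.png

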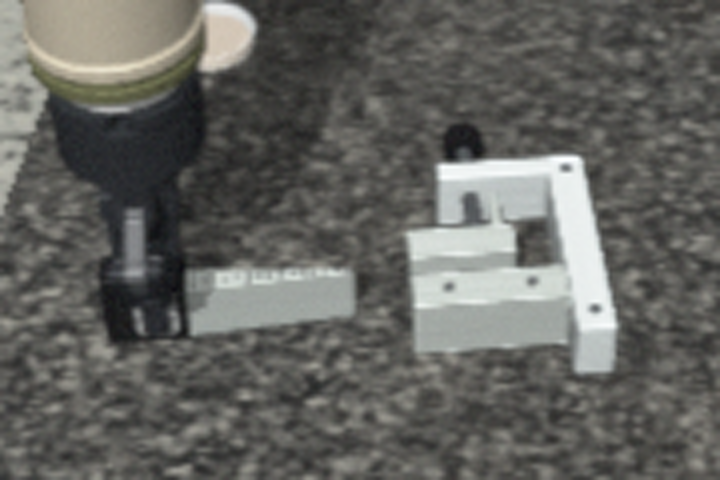

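```bash
python3 -m inch '[[[0,0,0],[1,6,0.5],0.9],[[0,0,0],[2,12,0.5],0.9],[[0,0,0],[2,18,0.5],0.9],[[0,0,0],[2,24,0.5],0.9],[[0,0,0],[2,24,0.5],0.9],[[0,0,0],[2,24,0.5],0.9]]' 40
python3 - <<'E'
from h import *
snap('side','sd10');snap('scene','sc10');snap('wrist','w10')
o=readout.get_obs(); x,y=o['position'][:2]; print('line err y',y-(-.1438+.1725*(x-.555)), 'mouth dist TCP',(.555-x)/.9855)
plan([0.4500,-0.1619,0.0155],-np.pi/2+0.1705)
a=cv2.imread('pics/sd10.png')[190:310,180:340];b=cv2.imread('pics/sc10.png')[150:270,250:390]
cv2.imwrite('pics/x10.png',np.vstack([cv2.resize(a,(640,480),interpolation=2)[100:400],cv2.resize(b,(640,548),interpolation=2)[100:400]]))
E
```

```text
clock: 9.98
position: [0.44, -0.1635, 0.0153]
ee_rot: [0.455, 0.541, -0.455, 0.541]
ft_force: [-0.4, 0.1, -1.6]
grip_width: 0.252
line err y -4.674252584435656e-06 mouth dist TCP 0.11675110293043651
t 10.12 pos [ 0.4399 -0.1637  0.0154] rot [ 0.04  0.06 -0.06] shift [-0.1 10.2 -0. ] F [ 0.09  0.37 -2.03] grip 0.25 j [ 0.66  0.28 -0.44  2.06  0.16  0.84 -1.27]
```

View pics/x10.png

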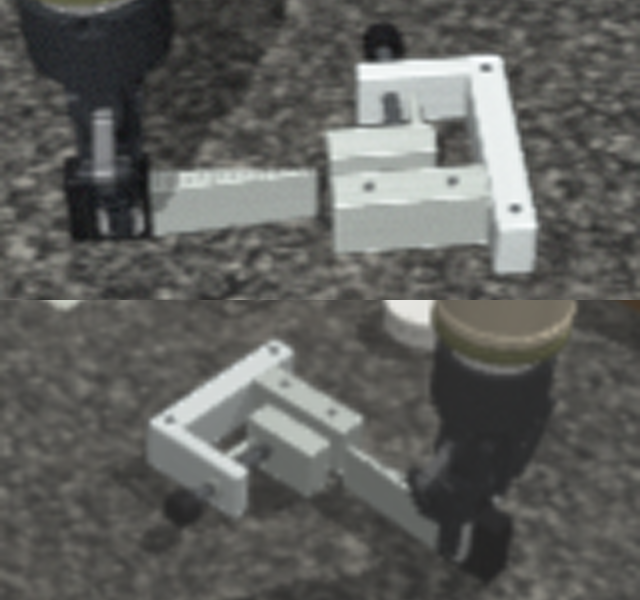

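View pics/w10.png

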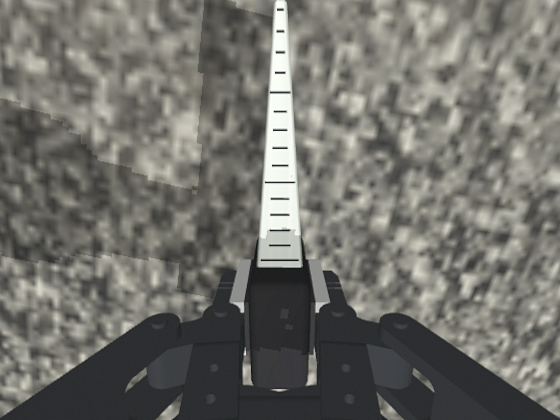

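The side crop shows the tip at (316,190), about 8 mm short of the mouth and in line with the gap. Sliding on.

```bash
python3 -m inch '[[[0,0,0],[0,5,0],0.9],[[0,0,0],[0,10,0],0.9],[[0,0,0],[0,15,0],0.9],[[0,0,0],[0,20,0],0.9],[[0,0,0],[0,25,0],0.9],[[0,0,0],[0,25,0],0.9],[[0,0,0],[0,25,0],0.9]]' 40
python3 - <<'E'
from h import *
snap('wrist','w11')
o=readout.get_obs(); x,y=o['position'][:2]; print('line err y',y-(-.1438+.1725*(x-.555)), 'mouth dist TCP',(.555-x)/.9855)
plan([0.4500,-0.1619,0.0155],-np.pi/2+0.1705)
a=cv2.imread('pics/w11.png')[0:150,180:380]
cv2.imwrite('pics/x11.png',cv2.resize(a,(800,600),interpolation=2))
E
```

```text
clock: 11.0
position: [0.4645, -0.1594, 0.0154]
ee_rot: [0.455, 0.54, -0.455, 0.541]
ft_force: [-0.3, 0.0, -2.0]
grip_width: 0.251
line err y -2.167358858953805e-05 mouth dist TCP 0.09192092105123945
t 11.05 pos [ 0.4644 -0.1594  0.0154] rot [ 0.04  0.06 -0.05] shift [ -0.1 -14.6  -0. ] F [-0.61  0.06 -2.12] grip 0.254 j [ 0.63  0.32 -0.44  2.    0.18  0.85 -1.3 ]
```

View pics/x11.png

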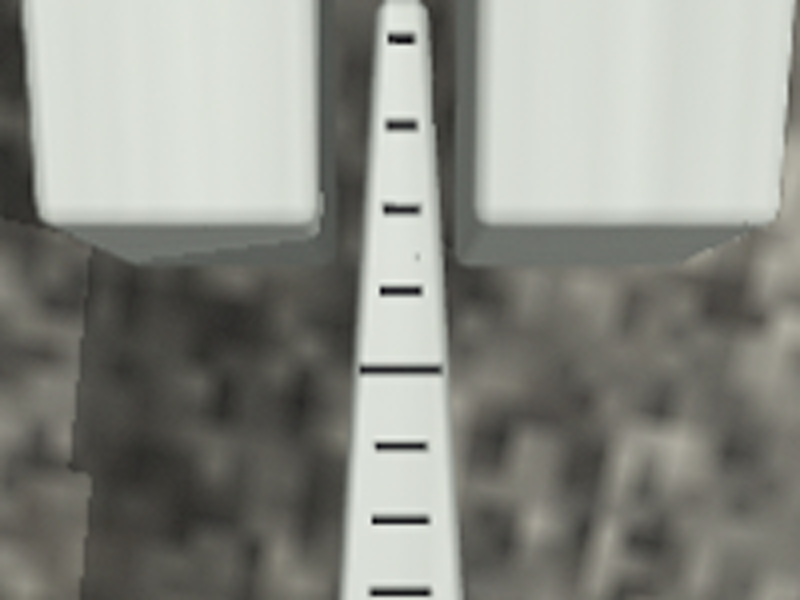

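The tip is inside the mouth. In the crop, the wedge at the mouth spans 366–438 and the jaws are at 320 and 475, so I need about 0.35 mm toward the moving jaw. Advancing with that correction.

```bash
python3 -m inch '[[[0,0,0],[0,5,-0.3],0.9],[[0,0,0],[0,10,-0.4],0.9],[[0,0,0],[0,15,-0.4],0.9],[[0,0,0],[0,20,-0.4],0.9],[[0,0,0],[0,25,-0.4],0.9],[[0,0,0],[0,30,-0.4],0.9],[[0,0,0],[0,30,-0.4],0.9],[[0,0,0],[0,30,-0.4],0.9]]' 40
python3 - <<'E'
from h import *
snap('wrist','w12')
for i in range(4):
    o=readout.get_obs(); print(o['ft_force'].round(2)); camera('wrist')
x,y=o['position'][:2]; print('line err y',y-(-.1438+.1725*(x-.555)), 'mouth dist TCP',(.555-x)/.9855)
a=cv2.imread('pics/w12.png')[70:220,180:380]
cv2.imwrite('pics/x12.png',cv2.resize(a,(800,600),interpolation=2))
E
```

```text
clock: 12.05
position: [0.4937, -0.154, 0.0153]
ee_rot: [0.455, 0.541, -0.456, 0.541]
ft_force: [-1.4, -0.1, -1.2]
grip_width: 0.254
[-0.71 -1.35 -0.79]
[-0.15 -0.19 -0.98]
[-0.09  0.06 -2.54]
[ 0.58 -0.22 -1.2 ]
line err y 0.00034822479749357926 mouth dist TCP 0.06215062893098543
```

View pics/x12.png

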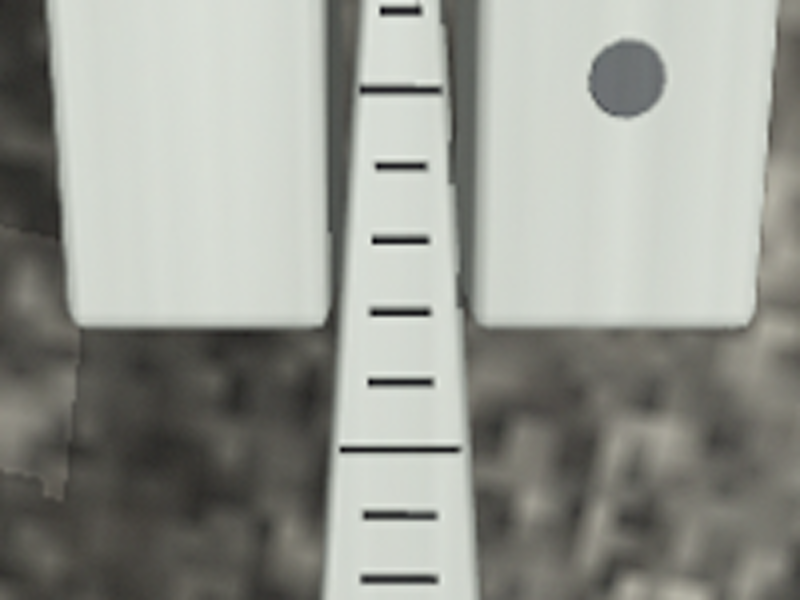

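At the mouth the clearances are now 12 px left and 17 px right (about 12.6 px/mm), so about 15 mm of travel remains. I'll nudge 0.2 mm right and advance 10 mm.

```bash
python3 -m inch '[[[0,0,0],[0,3,0.2],0.9],[[0,0,0],[0,6,0.2],0.9],[[0,0,0],[0,8,0.2],0.9],[[0,0,0],[0,10,0.2],0.9],[[0,0,0],[0,10,0.2],0.9],[[0,0,0],[0,10,0.2],0.9]]' 40
cat > look.py <<'E'
from h import *
import sys
n=sys.argv[1]; F=[];X=[]
snap('wrist',n)
for i in range(8):
    o=readout.get_obs(); F.append(o['ft_force']); X.append(o['position']); camera('wrist')
F=np.array(F); f=F.mean(0); ex=np.array([.9855,.1697,0]); ey=np.array([-.1697,.9855,0])
p=np.mean(X,0)
print('t',round(float(o['clock']),2),'F along gap',round(f@ex,2),'lat',round(f@ey,2),'z',round(f[2],2),'sd',F.std(0).round(2),'torque',o['torque'].round(2))
print('pos',p.round(4),'line err mm',round(1000*(p[1]-(-.1438+.1725*(p[0]-.555))),2),'TCP before mouth',round((.555-p[0])/.9855*1000,2),'grip',o['grip_width'].round(3))
a=cv2.imread(f'pics/{n}.png')[110:260,180:380]
cv2.imwrite(f'pics/x{n}.png',cv2.resize(a,(800,600),interpolation=2))
E
python3 look.py w13
```

```text
clock: 13.05
position: [0.5029, -0.1523, 0.0151]
ee_rot: [0.455, 0.541, -0.456, 0.541]
ft_force: [-4.1, 2.0, -1.0]
grip_width: 0.25
t 13.45 F along gap -4.4 lat 2.25 z -1.22 sd [0.45 0.48 0.66] torque [0.36 1.13 0.15]Traceback (most recent call last):
  File "look.py", line 10, in <module>
    print('pos',p.round(4),'line err mm',round(1000*(p[1]-(-.1438+.1725*(p[0]-.555))),2),'TCP before mouth',round((.555-p[0])/.9855*1000,2),'grip',o['grip_width'].round(3))
                                                                                                                                                   ^^^^^^^^^^^^^^^^^^^^^
AttributeError: 'float' object has no attribute 'round'
```

```bash
sed -i "s/o\['grip_width'\].round(3)/o['grip_width']/" look.py; python3 look.py w14
```

```text
t 13.9 F along gap -4.16 lat 2.37 z -0.62 sd [0.32 0.47 0.73] torque [0.34 1.05 0.13]
pos [ 0.5029 -0.1523  0.0151] line err mm 0.44 TCP before mouth 52.86 grip 0.2534278884608188
```

View pics/xw14.png

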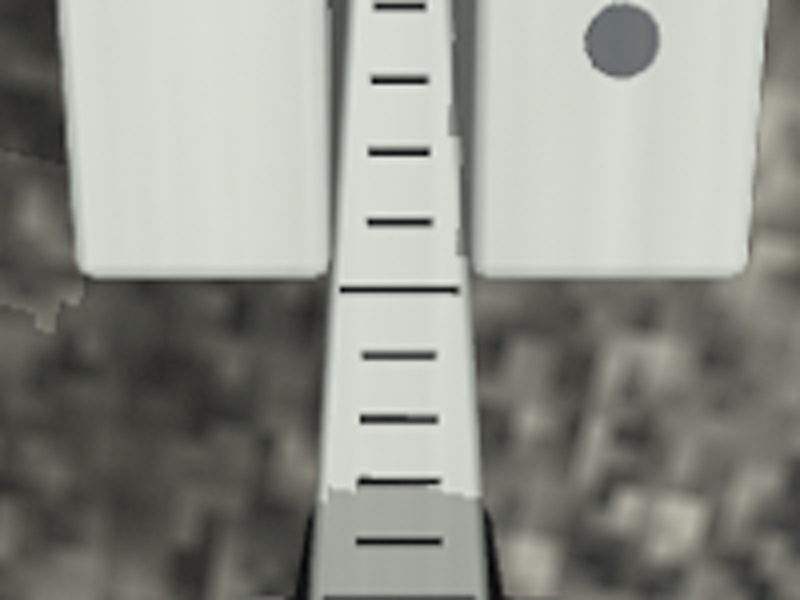

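Both jaws are in contact: drag is about 4.3 N along the gap, with a net 2.3 N lateral from the fixed jaw. One small balancing nudge, keeping a gentle push.

```bash
python3 -m inch '[[[0,0,0],[0,0.5,-0.1],0.9],[[0,0,0],[0,0.8,-0.2],0.9],[[0,0,0],[0,0.8,-0.2],0.9]]' 40
python3 look.py w15
```

```text
clock: 14.32
position: [0.5029, -0.1523, 0.015]
ee_rot: [0.455, 0.541, -0.456, 0.54]
ft_force: [-6.5, -0.4, 2.4]
grip_width: 0.253
t 14.72 F along gap -6.86 lat 1.73 z 2.9 sd [0.29 0.59 0.67] torque [0.18 1.32 0.06]
pos [ 0.5029 -0.1523  0.015 ] line err mm 0.5 TCP before mouth 52.84 grip 0.2540186374132198
```

Drag is now 6.9 N and the gauge no longer moves, so it is snug. Releasing.

```bash
python3 -m inch '[[[0,0,0],[0,0.5,0],0.72],[[0,0,0],[0,0.5,0],0.7],[[0,0,0],[0,0.5,0],0.65],[[0,0,0],[0,0.5,0],0.6],[[0,0,0],[0,0.5,0],0.55],[[0,0,0],[0,0.5,0],0.55]]' 20
python3 look.py w16
```

```text
clock: 15.52
position: [0.5035, -0.1522, 0.015]
ee_rot: [0.455, 0.541, -0.456, 0.54]
ft_force: [0.1, 0.1, 0.8]
grip_width: 0.449
t 15.93 F along gap 0.13 lat 0.32 z 0.27 sd [0.74 0.28 0.44] torque [ 0.01 -0.05  0.  ]
pos [ 0.5034 -0.1522  0.015 ] line err mm 0.49 TCP before mouth 52.34 grip 0.4535481062490038
```

View pics/w16.png

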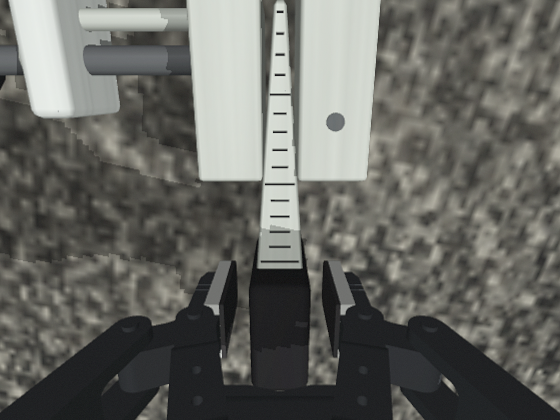

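```bash
python3 - <<'E'
from h import *
r=[]
for n in('w15','w16'):
    a=cv2.imread(f'pics/{n}.png')[140:200,230:330]; r.append(cv2.resize(a,(660,396)[::1] if 0 else (490,294),interpolation=cv2.INTER_NEAREST))
cv2.imwrite('pics/x16.png',np.vstack(r))
c=np.load('pics/w16.npz'); z=c['range_z']; g=c['pixels'].mean(2)
for v in (165,170,174,177): print(v,g[v,255:306].astype(int).tolist())
W=world(dict(c),T(dict(c),dict(c)))
print(np.nanmedian(W[100:170,276:284].reshape(-1,3),0),np.nanmedian(W[60:170,210:250].reshape(-1,3),0))
E
```

```text
165 [208, 209, 210, 209, 205, 202, 187, 132, 94, 148, 189, 214, 211, 212, 214, 215, 213, 195, 197, 197, 196, 197, 197, 196, 197, 196, 196, 195, 194, 194, 193, 191, 190, 197, 214, 214, 213, 211, 209, 187, 108, 85, 101, 140, 169, 183, 199, 208, 208, 208, 207]
170 [207, 209, 209, 209, 206, 202, 191, 136, 107, 162, 197, 213, 211, 212, 212, 214, 213, 214, 213, 214, 214, 213, 213, 214, 212, 212, 212, 211, 211, 210, 210, 209, 209, 211, 212, 213, 213, 212, 205, 159, 119, 92, 102, 143, 170, 185, 199, 208, 207, 207, 207]
174 [207, 208, 209, 210, 206, 203, 192, 140, 117, 173, 206, 211, 210, 211, 212, 214, 213, 212, 212, 211, 211, 211, 211, 211, 211, 211, 210, 210, 209, 209, 207, 207, 208, 210, 212, 213, 213, 213, 205, 150, 127, 98, 100, 144, 171, 186, 201, 208, 207, 207, 207]
177 [207, 208, 210, 210, 206, 202, 187, 108, 135, 182, 211, 211, 211, 211, 213, 214, 213, 213, 212, 212, 211, 211, 211, 211, 211, 211, 210, 209, 209, 208, 207, 208, 209, 210, 212, 213, 212, 212, 211, 208, 185, 154, 113, 142, 171, 186, 201, 209, 208, 208, 208]
[ 0.56807412 -0.14110412  0.03657871] [ 0.57196781 -0.12403182  0.03956683]
```

View pics/x16.png

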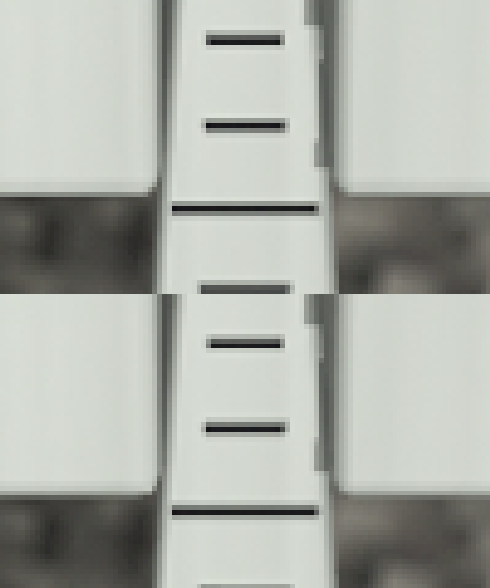

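The wedge edges (162 and 334 in the crop) meet the jaw edges (160 and 335), and nothing shifted on release. Retreating straight up.

```bash
python3 -m inch '[[[0,0,0],[-5,0,0],0.55],[[0,0,0],[-20,0,0],0.55],[[0,0,0],[-45,0,0],0.55],[[0,0,0],[-75,0,0],0.55],[[0,0,0],[-110,0,0],0.55],[[0,0,0],[-140,0,0],0.55],[[0,0,0],[-150,30,0],0.55],[[0,0,0],[-150,50,0],0.55],[[0,0,0],[-150,50,0],0.55]]' 
python3 - <<'E'
from h import *
o,c=snap('wrist','w17'); snap('side','sd17'); W=world(c,T(c,o)); np.save('pics/w17W.npy',W); print(o['position'],o['ft_force'])
a=cv2.imread('pics/sd17.png')[190:310,180:340];cv2.imwrite('pics/sd17c.png',cv2.resize(a,(640,480),interpolation=2))
E
```

```text
clock: 17.1
position: [0.5538, -0.1429, 0.1658]
ee_rot: [0.455, 0.541, -0.456, 0.541]
ft_force: [0.1, -0.1, 0.4]
grip_width: 0.448
[ 0.55382092 -0.14289248  0.16576225] [ 0.11192035 -0.13963211  0.39572025]
```

View pics/w17.png

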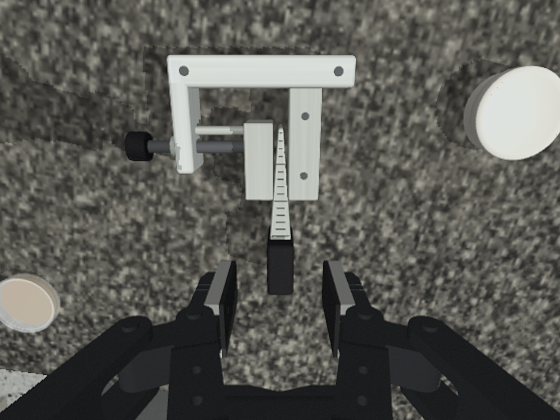

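View pics/sd17c.png

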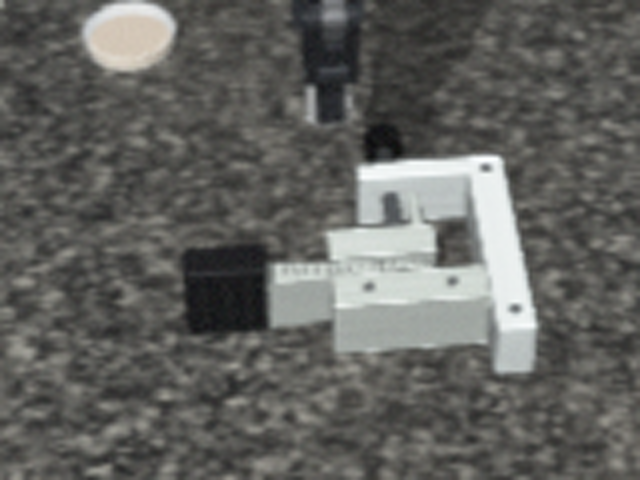

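```bash
python3 - <<'E'
from h import *
W=np.load('pics/w17W.npy')
P=W[245:290,270:290].reshape(-1,3); P=P[(P[:,2]>.04)]
A=np.c_[P[:,:2],np.ones(len(P))]; k=np.linalg.lstsq(A,P[:,2],rcond=None)[0]; print('handle top z',np.median(P[:,2]),'slopes',k[:2], 'rect',cv2.minAreaRect((P[:,:2]*1000).astype(np.float32)))
for v in (130,160,200,230):
    q=W[v,268:296]; q=q[(abs(q[:,2]-.036)<.0025)]; print(v,q.mean(0).round(4))
E
```

```text
handle top z 0.0507930738915619 slopes [-0.01383555 -0.00407657] rect ((499.2014465332031, -152.630615234375), (40.30401611328125, 15.776900291442871), 10.004020690917969)
130 [ 0.6064 -0.1348  0.0362]
160 [ 0.584  -0.1397  0.0363]
200 [ 0.5519 -0.1444  0.0362]
230 [ 0.5264 -0.1488  0.0365]
```

```bash
python3 -c "
from workcell import manip
print(manip.hand_in())"
```

```text
the job is handed in; nothing more can be done
None
```

The taper gauge is standing wedged in the clamp gap and released, and the job is handed in; no verdict was reported. I gripped it by the handle, carried it over, and slid it narrow end first into the gap with its foot about 1 mm above the worktop. The arm was clear of everything by about 17 s.

- **Push:** The drag rose to about 4.3 N. A final 0.8 mm nudge took it to about 6.9 N, a little over the 5 N you asked for, with no further travel. Part of that was friction on the worktop, since the foot was lightly touching by then (the vertical force rose by about 4 N).
- **Squeeze:** I could not measure the force on the fixed jaw directly. Before release, the net sideways force was 1.7 to 2.4 N from the fixed jaw. After release I have only the pictures: the wedge edges meet both mouth edges, and nothing shifted when I let go.
- **Position:** The tip is about 53 mm inside the gap, which puts the clamp opening at about 12 mm. The gauge is about 0.2° off the gap's line, its top tilts no more than about 0.015 rad, and its foot is within about 1 mm of the worktop.
- **Bystanders:** I never touched the jar, bottle, dish or the orange and purple look-alikes, though I did not re-measure their positions at the end.

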